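# Pass a cassette rack through the returns chute past its spring gate

## Task

Hold the returns chute's spring gate open by pressing its long push bar down with one fingertip, and while it is held down push the rack of cassettes along the chute with the other finger until the whole rack is past the gate; then let go so that the gate comes up again behind it and move clear. The rack must slide on the chute floor, never be gripped, lifted or tipped, and must not bump or rub on the gate; leave everything else on the table where it is.

Things in the scene. Friction and masses are not known exactly. Their poses are not given: they have to be found in the camera images.
- chute: (Sizes here and below in mm.) Fixed plywood trough, 400 long, open on top and at its entry. Origin: table height, under mid-trough at the gate. y = push direction (entry y=-200, end stop y=+192), x = across, towards the push bar, z up. Floor 68 above table; inside x=-42 to 42; walls 6 thick, tops at 90; hinge bracket out to x=139; floor and +x wall have a 14 gap at the gate. Position and yaw vary.
- gate (a joint): Angle (rad) of the aluminium drop gate: 0 = up (shut), 0.30 = at its stop, fully down (open). Pressing the push bar down turns it; let go, it springs up by itself. 5 N (shut) to 8 N (fully down) on the middle of the bar's width holds it. The hinge line runs along the chute's y axis at chute x=130, 58 above the table.
- gate_top (a point): Point fixed to the chute: middle of the gate blade's top edge when shut (chute x=0, y=0, 83 above the table). The blade crosses the trough, 6 thick, x=-25 to 25, standing 15 above the trough floor when shut; it sinks through the gap and is wholly below the floor from a gate angle of 0.16 on.
- bar_mid (a point): Point fixed to the chute (chute x=78, y=0, 80 above table): top of the push bar beside the gate when fully down. The bar is a flat aluminium strip along the outside of the chute wall, 40 wide (x=58 to 98), y=-225 to 50. Fully down it is level, top at 80 (12 above trough floor); shut it slopes, inner edge about 100, outer about 88 high. A finger can slide along it while pressing.
- rack: Loose grey plastic rack with two cassettes lying in it (they do not come out), about 0.35 kg, on the trough floor before the gate, 3 play each side. Origin: centre of its underside. 120 long along its y axis (along the chute), 78 wide; flat end walls 32 tall, 36 at the cassettes. Starts 15 to 65 short of the gate blade.
- cassette_a: Bystander, leave alone: a black cassette in its case lying flat, 69 x 108 x 16, near the chute's plain side. Origin: centre of its underside.
- cassette_b: Bystander, leave alone: a white cassette in its case lying flat, 69 x 108 x 16, beyond the hinge side of the chute. Origin: centre of its underside.
- spray: Bystander, leave alone: a small white bottle, 36 across, 90 tall, near the chute's plain side. Origin: centre of its underside.
- mug: Bystander, leave alone: a white mug, 76 across, 85 tall, beyond the hinge side of the chute. Origin: centre of its underside.
- player: Bystander, leave alone: a flat grey portable tape player, 85 x 115 x 30. Origin: centre of its underside.
- camera: Bystander, leave alone: a black camera, 50 x 110 x 70 with a lens 22 long. Origin: centre of its underside.
- tin: Bystander, leave alone: a plain metal tin, 72 across, 60 tall. Origin: centre of its underside.
Mind the look-alikes: they are no part of the job. What is shaped like the rack but pink or purple is not meant.

How it is judged:
By the outcome, as a careful person would: the job done as asked, in the order asked, and still so for the second after the job is handed in, with the robot touching nothing.
It also fails if it takes over 40 s, if anything falls off the work surface, if the arm or the gripper's body presses on something with over 40 N, if the wrist force passes 120 N, or if a joint passes its speed limit or range.

## Robot

A 6-joint arm with a two-finger parallel gripper is mounted at the origin on the work surface. World frame = base frame: x ahead of the robot, y to its left, z up, the work surface at z = 0. Lengths are in m, angles in rad, forces in N, time in s.
With the tool pointing down it reaches from about 0.275 to 0.825 m from the base axis. Payload 4.9 kg.
Tool frame: the origin (TCP) lies midway between the tips of the shut fingers; the grasp point (between the pads) lies 19 mm behind it (grip_point_offset is the distance from the TCP to the grasp point, in m); z points along the fingers, x is the direction in which the jaws open and shut, and the axes are right-handed (so a half turn about z gives the same grasp; the last joint's range is limited). The gripper opens to 85 mm and grips with 20 to 120 N. Pads are 22 mm wide; open, the fingers measure 114 mm over their backs; the gripper's body (76 mm by 85 mm) begins 54 mm behind the grasp point. The pads swing forward as they close: fully open they stand 13 mm farther back than shut.
Start: joints at [-1.297, 0.326, -0.193, 1.052, 0, 1.437], TCP at [0.218, -0.505, 0.195] pointing down, gripper open.
Joint ranges: [-2.65, 2.65], [-0.97, 1.79], [-1.3, 1.35], [-1.93, 2.1], [-1.47, 1.37], [-3.14, 3.14]. Speed limits (rad/s): [2.57, 2.57, 3.14, 3.14, 3.14, 3.14].

## Interface

Orientations are given as a rotation vector (axis times angle).
In Python, from cell import * gives the robot as it stands. Calls block until the motion is done:
- movep(position, orientation): joint-space move of the TCP to a pose.
- move_l(position, velocity=0.15, rot=None, until_force=None): straight line of the TCP; rot=None keeps the orientation; velocity is the mean speed in m/s. With until_force (N) it stops when the force on the tool has changed by that much, and returns True; else False.
- set_joints(angles): joint-space move.
- let_go() and grab(newtons=None): open the fingers fully, or close them until they stop; newtons is the grip in N (None keeps the last).
- sleep(seconds).
- ik(position, orientation): joint angles nearest the present ones, or None.
- get_state(): the state.
- grab_frame(name): name is "scene" or "side" or "wrist"; returns a dict with "img" (480x640x3 uint8, red, green, blue), "fx", "fy", "cx", "cy" (pixels), "cam_to_world" (4x4, takes a point from camera to world coordinates); the wrist camera has in their place "T_tool_cam" (4x4, takes a point from camera to tool coordinates, whose origin is the TCP and whose axes are the tool frame's). Camera axes: x right, y down, z forward; pixel columns grow to the right and rows downward; lengths in m; the calibration is good to about 2 mm. A picture is of the moment at which its call begins: read the wrist's pose just before it. There is no depth.
A pose or a line that the arm cannot do raises MotionError and nothing moves.
- sign_off(): hands the job in, once; it reports no verdict.
Trained networks look in the newest picture that a camera, given by its name, has taken for a name from the list of things; names that differ only in an ending like _2 or _b are one class to them, and where a whole thing is asked for, a point or a joint stands for the part that bears it (a point fixed in the world has none). Each returns a list of dicts, best first, with "score" (0 to 1); they miss things now and then, are a little off and sometimes report something else, mostly with a low value. They report only what shows in the picture. A call takes as long as a camera call. They do not tell look-alikes from the thing itself.
- spot_in(camera, name): "centre" ([column, row] in pixels, amid what is visible of it).
- silhouettes(camera, name): "mask" (480x640 bool, what is visible of it) and "centre" ([column, row] in pixels, amid what is visible of it).
- tip_of(camera, name): "centre" ([column, row] in pixels: a listed point, or the origin of a listed thing).
The state is a dict: "clock": time; "q": joint angles; "joint_velocities": joint speeds; "tau": joint torques, N m; "position": TCP position; "eef_rot": TCP orientation; "contact_force": force on the tool from outside, world axes, zero at the start; "wrist_torque": the same for the moment, N m; "finger_gap": opening from 0.0 (shut) to 1.0 (fully open).
Only numpy, scipy, OpenCV 4.12 (cv2) and the standard library are available. Lean on these libraries where they do the work, as an engineer would, in place of code of your own. Each camera call takes 0.05 s, during which the arm holds its last target.

## Working session

There is one attempt and no reset: what is moved stays moved. The work goes in short steps, each a Python script; the robot and the scene stay as the last script left them, time stands still between calls to the robot, and variables do not carry over. Pictures are saved under pics/ and viewed, and the job is handed in when it is done.

```bash
ls; mkdir -p pics
cat > h.py <<'E'
from cell import *
import numpy as np, cv2
def save(n,img): cv2.imwrite('pics/'+n+'.png',cv2.cvtColor(img,cv2.COLOR_RGB2BGR))
E
python3 - <<'E'
from h import *
s=get_state();print(s)
for c in ("scene","side","wrist"):
    f=grab_frame(c);save(c+'0',f['img']);print(c,f['fx'],f['fy'],f['cx'],f['cy']);print(f.get('cam_to_world',f.get('T_tool_cam')))
    for n in ("chute","rack","gate_top","bar_mid"):
        print(n,[(np.round(d['centre']),round(d['score'],2)) for d in tip_of(c,n)][:4])
print(get_state()['clock'])
E
```

```text
pics
{'clock': 0.0, 'q': array([-1.29719670e+00,  3.26935662e-01, -1.93603466e-01,  1.05201222e+00,
       -3.89601038e-05,  1.43661743e+00]), 'joint_velocities': array([ 0.00096491,  0.00087863,  0.00027709, -0.00037084, -0.00077868,
       -0.00186142]), 'tau': array([-1.27299759e-04, -4.43403339e+01,  2.62436950e+01,  1.54251029e-02,
       -6.67844029e-05, -2.16543743e-07]), 'position': array([ 0.21794242, -0.50425516,  0.19409895]), 'eef_rot': array([-2.62428584e+00,  1.72501433e+00,  2.11977839e-03]), 'contact_force': array([-0.58100535,  0.04715572, -0.62128088]), 'wrist_torque': array([-0.02403397,  0.00332967,  0.00130262]), 'finger_gap': 1.0013097328897134}
scene 623.5282043429634 623.5282043429634 324.5280563400152 246.94146775334167
[[-0.29204418  0.81657099 -0.49791768  1.314483  ]
 [ 0.9563577   0.24416478 -0.16051012  0.27841854]
 [-0.00949395 -0.52306346 -0.85224086  1.37262531]
 [ 0.          0.          0.          1.        ]]
chute [(array([324., 233.]), 0.96)]
rack [(array([289., 216.]), 0.94), (array([225., 192.]), 0.86), (array([428., 296.]), 0.61), (array([198
[... 312 characters left out ...]
    0.          0.          1.        ]]
chute [(array([355., 282.]), 0.81)]
rack [(array([378., 239.]), 0.98), (array([444., 238.]), 0.72), (array([237., 315.]), 0.58), (array([358., 283.]), 0.35)]
gate_top [(array([357., 257.]), 0.88)]
bar_mid [(array([152., 391.]), 0.72), (array([331., 246.]), 0.69)]
wrist 395.67662926806275 395.67662926806275 322.57348812699786 236.05658726546739
[[ 9.99999856e-01 -9.83107219e-06 -5.36984738e-04  5.33130009e-04]
 [ 1.77144407e-04  9.49919012e-01  3.12496142e-01 -7.95430767e-02]
 [ 5.07019840e-04 -3.12496192e-01  9.49918877e-01 -1.78828637e-01]
 [ 0.00000000e+00  0.00000000e+00  0.00000000e+00  1.00000000e+00]]
chute []
rack []
gate_top []
bar_mid []
0.75
```

View pics/scene0.png

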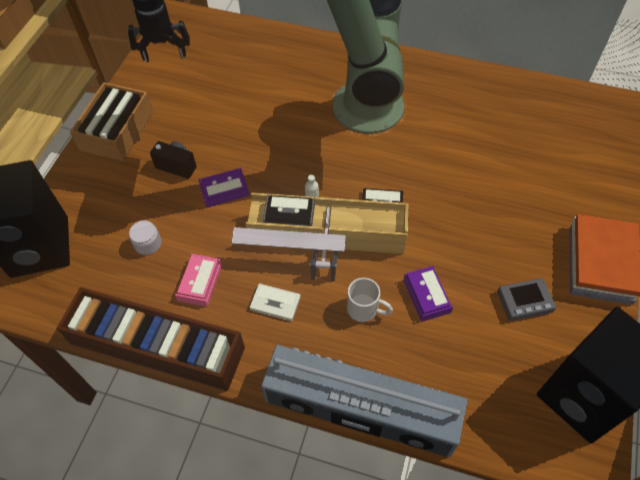

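View pics/side0.png

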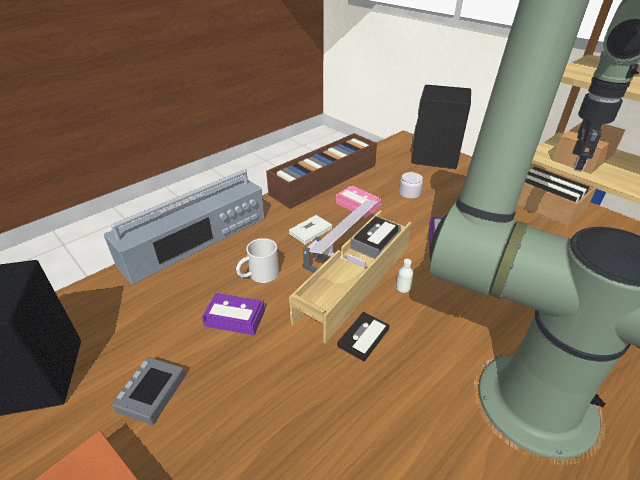

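The rack is in the trough: scene (289,210), side (378,235), grey/black. The look-alikes are purple at scene (225,187), pink at (198,280) and purple at (428,293), all lying on the table outside the chute. I'll confirm this in an enlarged crop.

Run:
```python
import cv2
a=cv2.imread('pics/scene0.png')[170:290,220:420]; cv2.imwrite('pics/sc_crop.png',cv2.resize(a,None,fx=4,fy=4,interpolation=cv2.INTER_CUBIC))
a=cv2.imread('pics/side0.png')[170:350,280:440]; cv2.imwrite('pics/si_crop.png',cv2.resize(a,None,fx=3.3,fy=3.3,interpolation=cv2.INTER_CUBIC))
```

```text
(no output)
```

View pics/sc_crop.png

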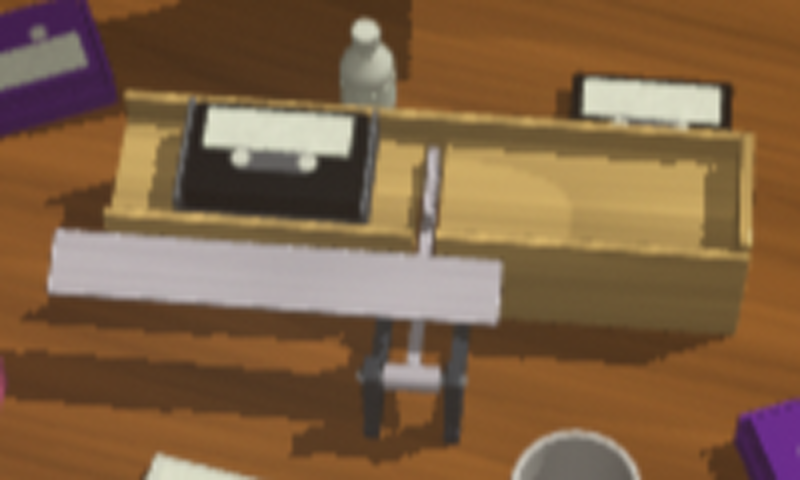

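View pics/si_crop.png

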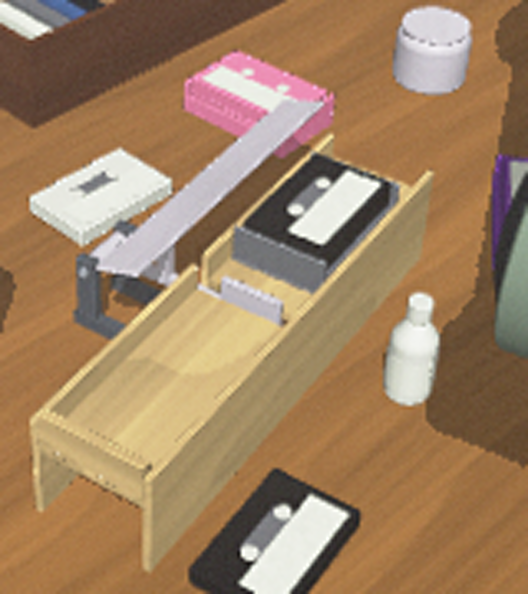

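The crops confirm it. The grey-ended rack with the cassettes lies in the trough before the gate blade, and the pink and purple ones are outside. Next I fit the chute pose.

```bash
cat > fit.py <<'E'
from h import *
from scipy.optimize import least_squares
def proj(f,P,T=None):
    T=np.linalg.inv(f['cam_to_world'] if T is None else T)
    p=P@T[:3,:3].T+T[:3,3]
    return np.c_[f['fx']*p[:,0]/p[:,2]+f['cx'],f['fy']*p[:,1]/p[:,2]+f['cy']]
def ch2w(v,P):
    c,s=np.cos(v[2]),np.sin(v[2]);P=np.asarray(P,float)
    return np.c_[v[0]+c*P[:,0]-s*P[:,1],v[1]+s*P[:,0]+c*P[:,1],P[:,2]]
B=[(106,-225,88.5),(106,50,88.5),(67.7,-225,100.3),(67.7,50,100.3)]
E
cat > run1.py <<'E'
from fit import *
f1=grab_frame('scene');f2=grab_frame('side')
M1=[(-48,-200,90),(-48,200,90),(48,200,90),(48,-200,90)]+B
U1=np.array([(127,93),(755,133),(748,257),(107,220),(50,295),(498,324),(55,230),(502,262)])/4+[220,170]
M2=[(48,200,90),(-48,200,90),(-48,-200,90),(48,-200,90),(0,0,83),B[3],B[2],B[0]]
U2=np.array([(33,422),(150,480),(432,172),(332,137),(253,288),(140,273),(325,102),(285,97)])/3.3+[280,170]
M1=np.array(M1)/1e3;M2=np.array(M2)/1e3
M2,U2=M2[:5],U2[:5]
def r(v,w=(1,1)): return np.r_[w[0]*(proj(f1,ch2w(v,M1))-U1).ravel(),w[1]*(proj(f2,ch2w(v,M2))-U2).ravel()]
for w in ((1,1),(1,0),(0,1)):
    s=least_squares(lambda v:r(v,w),[.55,.2,0],loss='soft_l1')
    print(w,np.round(s.x,4))
    print(np.round(r(s.x).reshape(-1,2),1).tolist())
E
python3 run1.py
```

```text
(1, 1) [0.4669 0.0153 0.2134]
[[-0.5, -0.9], [-0.4, -1.2], [0.8, -0.2], [-1.1, -1.4], [-0.5, -0.7], [0.4, -0.5], [0.1, -0.2], [0.6, -1.0], [-1.7, -1.4], [-0.1, 0.3], [-0.5, -0.8], [-2.4, -1.9], [-1.3, 0.0]]
(1, 0) [0.4689 0.0162 0.2119]
[[-0.4, -0.3], [-0.2, -0.4], [1.0, 0.6], [-1.1, -0.8], [-0.5, -0.0], [0.5, 0.3], [0.1, 0.4], [0.6, -0.2], [-2.7, -1.8], [-1.3, -0.1], [-1.2, -0.9], [-3.0, -2.0], [-2.1, -0.2]]
(0, 1) [0.4634 0.0147 0.2063]
[[-0.0, -2.4], [-0.2, -1.9], [0.8, -1.0], [-0.9, -3.1], [-0.4, -2.5], [0.3, -1.6], [0.3, -2.0], [0.5, -2.1], [-0.9, -1.1], [0.6, 0.9], [1.2, -0.1], [-0.7, -1.3], [-0.0, 0.6]]
```

```bash
cat >> fit.py <<'E'
from scipy.spatial.transform import Rotation as Ro
V0=np.array([.467,.0153,.2125])
def rot(v,sgn):
    c,s=np.cos(v[2]),np.sin(v[2])
    x=np.array([c,s,0])*sgn; z=np.array([0,0,-1.]); y=np.cross(z,x)
    return Ro.from_matrix(np.c_[x,y,z]).as_rotvec()
def pos(v,p): return ch2w(v,[p])[0]
E
python3 - <<'E'
from fit import *
for sg in (1,-1):
  for p in [(.03,-.06,.32),(.03,-.22,.15),(.03,.02,.07)]:
    print(sg,p,np.round(pos(V0,p),3),ik(pos(V0,p),rot(V0,sg)))
E
```

```text
1 (0.03, -0.06, 0.32) [ 0.509 -0.037  0.32 ] [-0.21733907  0.19928714 -0.0451165   1.32639269  0.          1.14095726]
1 (0.03, -0.22, 0.15) [ 0.543 -0.193  0.15 ] [-0.47045268  0.40661857 -0.19249974  0.97167801  0.          0.88784365]
1 (0.03, 0.02, 0.07) [0.492 0.041 0.07 ] [-0.06611651  0.3509948  -0.5130551   0.70674642  0.          1.29217982]
-1 (0.03, -0.06, 0.32) [ 0.509 -0.037  0.32 ] [-0.21733907  0.19928714 -0.0451165   1.32639269  0.         -2.0006354 ]
-1 (0.03, -0.22, 0.15) [ 0.543 -0.193  0.15 ] [-0.47045268  0.40661857 -0.19249974  0.97167801  0.         -2.25374901]
-1 (0.03, 0.02, 0.07) [0.492 0.041 0.07 ] [-0.06611651  0.3509948  -0.5130551   0.70674642  0.         -1.84941283]
```

Run:
```python
from fit import *
movep(pos(V0,(.03,-.08,.32)),rot(V0,1)); sleep(.2)
s=get_state();f=grab_frame('wrist');save('w1',f['img'])
np.savez('w1.npz',p=s['position'],r=s['eef_rot'],T=f['T_tool_cam'])
T=np.eye(4);T[:3,:3]=Ro.from_rotvec(s['eef_rot']).as_matrix();T[:3,3]=s['position'];T=T@f['T_tool_cam']
print(s['clock'],s['position'])
M=np.array([(-48,-200,90),(48,-200,90),(-3,-.001,83),(-25,0,83),(25,0,83),(0,-200,68)]+B)/1e3
print(np.round(proj(f,ch2w(V0,M),T)).tolist())
a=cv2.imread('pics/w1.png')
```

```text
3.0333 [ 0.51305354 -0.05727042  0.31977171]
[[255.0, 290.0], [339.0, 290.0], [290.0, 105.0], [268.0, 105.0], [318.0, 105.0], [298.0, 282.0], [389.0, 309.0], [404.0, 49.0], [357.0, 314.0], [365.0, 47.0]]
```

View pics/w1.png

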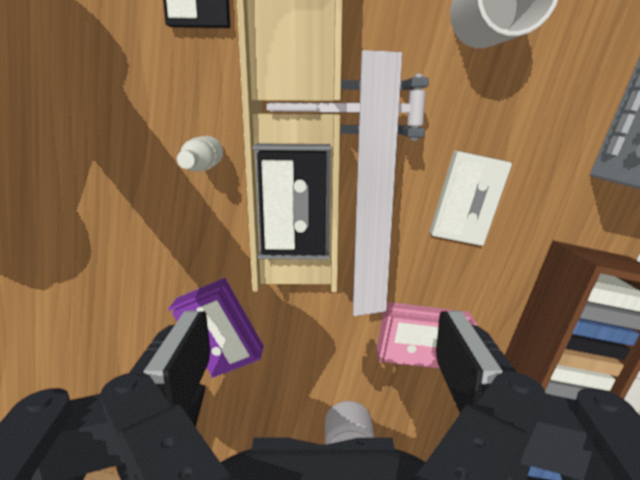

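Run:
```python
import cv2
a=cv2.imread('pics/w1.png')
cv2.imwrite('pics/w1a.png',cv2.resize(a[30:180,230:430],None,fx=4,fy=4,interpolation=cv2.INTER_CUBIC))
cv2.imwrite('pics/w1b.png',cv2.resize(a[180:330,230:430],None,fx=4,fy=4,interpolation=cv2.INTER_CUBIC))
```

```text
(no output)
```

View pics/w1a.png

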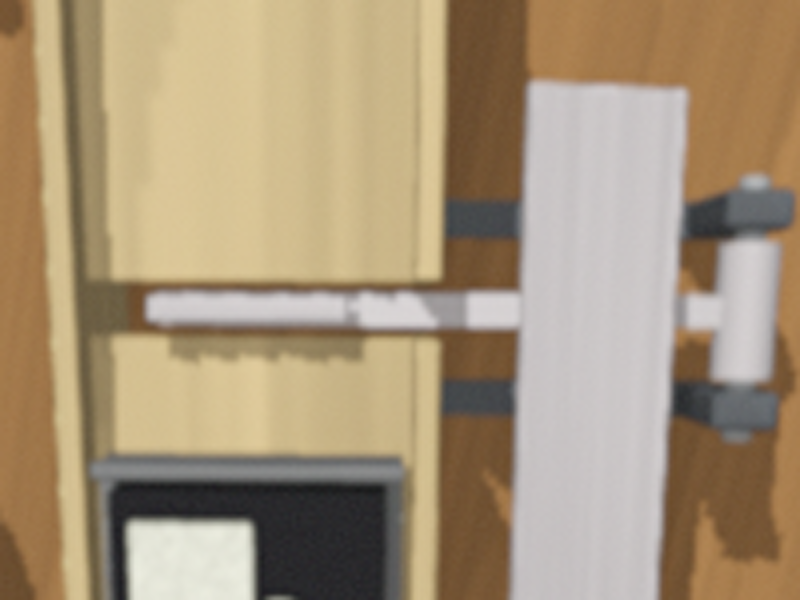

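View pics/w1b.png

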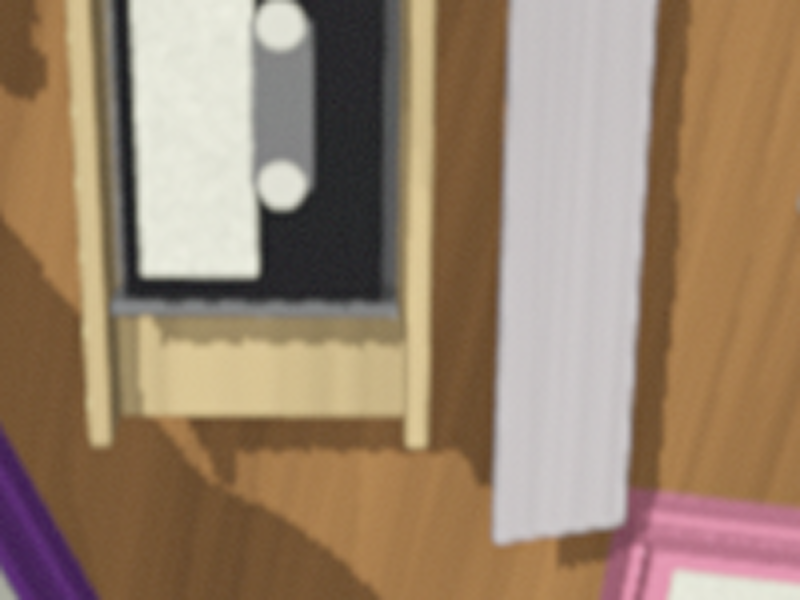

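```bash
cat > run2.py <<'E'
from fit import *
d=np.load('w1.npz');f=grab_frame('wrist')
T=np.eye(4);T[:3,:3]=Ro.from_rotvec(d['r']).as_matrix();T[:3,3]=d['p'];T=T@d['T']
M=np.array([(-48,-200,90),(48,-200,90),B[2],B[0],B[3],B[1],(42,7,68),(42,-7,68)])/1e3
b=np.array([230,180]);a=np.array([230,30])
U=np.array([np.array([91,447])/4+b,np.array([430,447])/4+b,np.array([495,543])/4+b,np.array([625,526])/4+b,np.array([528,80])/4+a,np.array([687,90])/4+a,np.array([412,282])/4+a,np.array([412,335])/4+a])
for n in (4,None):
  r=lambda v:(proj(f,ch2w(v,M),T)-U)
  s=least_squares(lambda v:r(v).ravel(),V0,loss='soft_l1');print(np.round(s.x,4));print(np.round(r(s.x),1).tolist())
  break
V=s.x
def unproj(u,z):
    dd=T[:3,:3]@np.array([(u[0]-f['cx'])/f['fx'],(u[1]-f['cy'])/f['fy'],1]);P=T[:3,3]+dd*(z-T[2,3])/dd[2]
    c,s_=np.cos(V[2]),np.sin(V[2]);q=P[:2]-V[:2];return np.round([c*q[0]+s_*q[1],-s_*q[0]+c*q[1]],4)
for n,u in dict(rearL=np.array([112,316])/4+b,rearR=np.array([398,314])/4+b,frontL=np.array([93,460])/4+a,frontR=np.array([403,460])/4+a).items(): print(n,unproj(u,.1))
for sg in [np.array([147,310])/4+a,np.array([350,310])/4+a]: print('blade',unproj(sg,.083))
print(tip_of('wrist','rack')[:2],tip_of('wrist','gate_top')[:1],tip_of('wrist','bar_mid')[:1],get_state()['clock'])
print(proj(f,ch2w(V,[(0,0,.083),(.078,0,.08)]),T))
E
python3 run2.py
```

```text
[0.4653 0.0128 0.2086]
[[-0.2, -0.0], [-0.7, 0.2], [0.4, 0.2], [0.1, -0.5], [0.4, 0.2], [-0.1, -0.5], [0.0, -0.3], [-0.1, 0.7]]
rearL [-0.0381 -0.156 ]
rearR [ 0.0391 -0.1552]
frontL [-0.037  -0.0354]
frontR [ 0.0394 -0.0352]
blade [-0.0245 -0.0003]
blade [ 0.0262 -0.0001]
[{'centre': [291.3, 198.5], 'score': 0.83}, {'centre': [421.3, 330.5], 'score': 0.71}] [{'centre': [288.7, 110.0], 'score': 0.6}] [{'centre': [369.2, 105.9], 'score': 0.69}] 3.2833
[[291.26327078 107.28662964]
 [369.01604214 107.47428991]]
```

```bash
sed -i 's/^V0=.*/V0=np.array([.4653,.0128,.2086])/' fit.py
python3 - <<'E'
from fit import *
R=rot(V0,1)
movep(pos(V0,(.037,-.190,.16)),R)
move_l(pos(V0,(.037,-.190,.100)),.08); sleep(.2)
s=get_state();f0=s['contact_force'];print(s['clock'],s['position'],f0)
f=grab_frame('side');save('s1',f['img']);f=grab_frame('scene');save('c1',f['img']);f=grab_frame('wrist');save('w2',f['img'])
E
python3 - <<'E'
import cv2,numpy as np
a=cv2.imread('pics/s1.png')[150:330,270:450];b=cv2.imread('pics/c1.png')[150:270,200:360]
cv2.imwrite('pics/s1c.png',cv2.resize(a,None,fx=3.3,fy=3.3,interpolation=2));cv2.imwrite('pics/c1c.png',cv2.resize(b,None,fx=4.5,fy=4.5,interpolation=2))
E
```

```text
5.1833 [ 0.54128135 -0.16566262  0.10058032] [ 1.03142481 -0.76443427  0.51639574]
```

View pics/s1c.png

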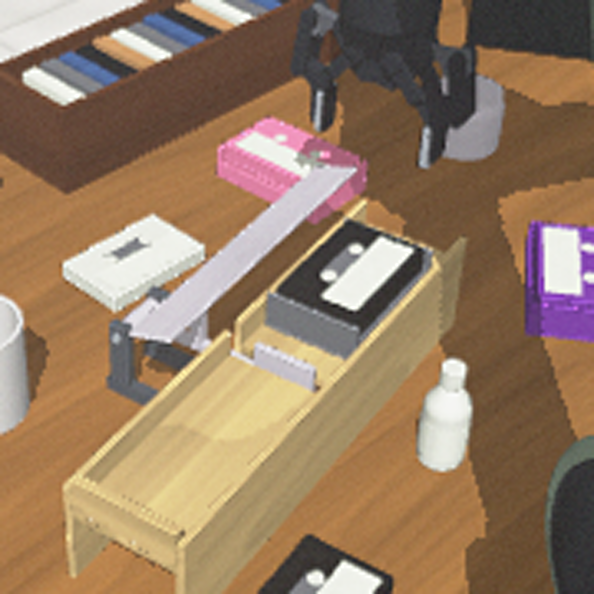

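View pics/c1c.png

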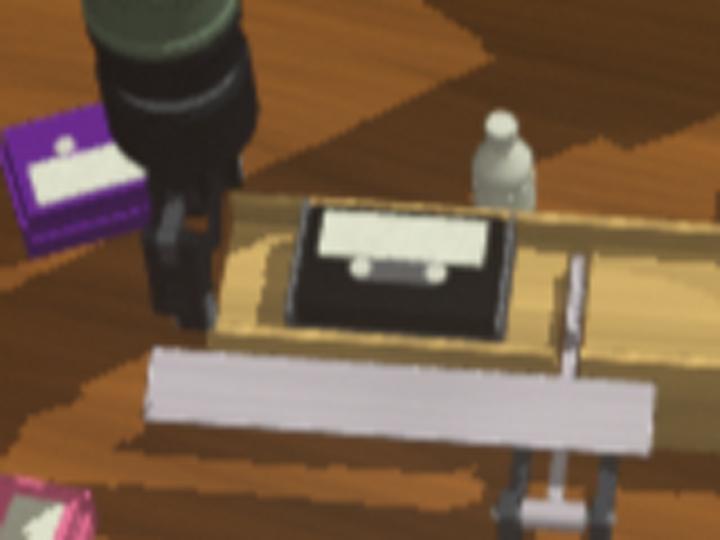

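View pics/w2.png

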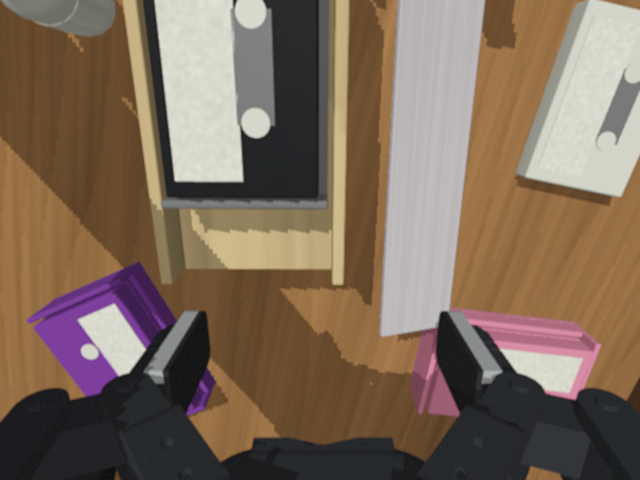

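Run:
```python
from fit import *
s=get_state()
W=np.eye(4);W[:3,:3]=Ro.from_rotvec(s['eef_rot']).as_matrix();W[:3,3]=s['position']
tip=np.array([(sx*a,y,-.013,1) for sx in(1,-1) for a in (.0425,.057) for y in (-.011,.011)])
wt=(tip@W.T)[:,:3]
for c in('scene','side'):
    f=grab_frame(c);print(c,np.round(proj(f,wt)).tolist())
f=grab_frame('wrist');print(np.round(proj(f,tip[:,:3],f['T_tool_cam'])).tolist())
print(np.round(proj(f,ch2w(V0,[(-.048,-.2,.09),(.048,-.2,.09)]),W@f['T_tool_cam'])), ik(pos(V0,(.037,-.190,.1)),rot(V0,1)),s['q'],s['position'],s['eef_rot'],rot(V0,1))
```

```text
scene [[250.0, 229.0], [241.0, 228.0], [249.0, 234.0], [240.0, 233.0], [255.0, 200.0], [247.0, 199.0], [256.0, 195.0], [248.0, 195.0]]
side [[366.0, 202.0], [370.0, 199.0], [362.0, 201.0], [366.0, 197.0], [395.0, 213.0], [398.0, 209.0], [400.0, 214.0], [403.0, 210.0]]
[[418.0, 266.0], [414.0, 309.0], [450.0, 266.0], [445.0, 309.0], [230.0, 266.0], [233.0, 309.0], [198.0, 266.0], [203.0, 309.0]]
[[161. 286.]
 [344. 286.]] [-4.27320145e-01  4.33934571e-01 -2.89241130e-01  8.47620626e-01
  4.44089210e-16  9.34876182e-01] [-4.27347472e-01  4.33581370e-01 -2.89034130e-01  8.47718922e-01
 -3.27743240e-06  9.34910176e-01] [ 0.5409905  -0.16550308  0.10026946] [3.12429452e+00 3.26953877e-01 6.22767364e-04] [3.12452025 0.32707435 0.        ]
```

Run:
```python
from fit import *
s=get_state()
W=np.eye(4);W[:3,:3]=Ro.from_rotvec(s['eef_rot']).as_matrix();W[:3,3]=s['position']
for z in (-.013,-.02,-.03,-.04):
    tip=np.array([(sx*a,y,z,1) for sx in(1,-1) for a in (.0425,.057) for y in (-.011,.011)])
    wt=(tip@W.T)[:,:3];print(z)
    for c in('scene','side'):
        f=grab_frame(c);print(c,np.round(proj(f,wt)).tolist())
    f=grab_frame('wrist');print(np.round(proj(f,tip[:,:3],f['T_tool_cam'])).tolist())
a=cv2.imread('pics/s1.png')[160:230,330:430];b=cv2.imread('pics/c1.png')[175:245,210:290];c=cv2.imread('pics/w2.png')[290:480,130:270]
cv2.imwrite('pics/tips.png',np.hstack([cv2.resize(x,None,fx=500/x.shape[0]*.75,fy=500/x.shape[0]*.75,interpolation=2) for x in(a[:,:70],b[:,:60],c)])[:, :800])
```

```text
-0.013
scene [[250.0, 229.0], [241.0, 228.0], [249.0, 234.0], [240.0, 233.0], [255.0, 200.0], [247.0, 200.0], [256.0, 195.0], [248.0, 195.0]]
side [[366.0, 202.0], [370.0, 199.0], [362.0, 201.0], [366.0, 197.0], [395.0, 213.0], [398.0, 209.0], [400.0, 214.0], [403.0, 210.0]]
[[418.0, 266.0], [414.0, 309.0], [450.0, 266.0], [445.0, 309.0], [230.0, 266.0], [233.0, 309.0], [198.0, 266.0], [203.0, 309.0]]
-0.02
scene [[250.0, 227.0], [241.0, 226.0], [249.0, 232.0], [240.0, 231.0], [255.0, 198.0], [246.0, 198.0], [256.0, 194.0], [247.0, 193.0]]
side [[366.0, 200.0], [371.0, 197.0], [362.0, 198.0], [366.0, 195.0], [395.0, 210.0], [399.0, 207.0], [400.0, 212.0], [404.0, 208.0]]
[[422.0, 272.0], [418.0, 317.0], [455.0, 272.0], [450.0, 317.0], [226.0, 272.0], [230.0, 317.0], [193.0, 272.0], [198.0, 317.0]]
-0.03
scene [[250.0, 225.0], [240.0, 224.0], [249.0, 230.0], [239.0, 229.0], [255.0, 196.0], [246.0, 195.0], [256.0, 191.0], [247.0, 191.0]]
side [[367.0, 197.0], [371.0, 193.0], [362.0, 195.0], [366.0, 192.0], [395.0, 207.0], [399.0, 203.0], [400.0, 209.0], [404.0, 205.0]]
[[427.0, 282.0], [423.0, 328.0], [463.0, 282.0], [457.0, 328.0], [221.0, 282.0], [225.0, 328.0], [186.0, 282.0], [191.0, 328.0]]
-0.04
scene [[249.0, 222.0], [240.0, 222.0], [248.0, 227.0], [239.0, 227.0], [254.0, 194.0], [245.0, 193.0], [255.0, 189.0], [246.0, 188.0]]
side [[367.0, 194.0], [371.0, 190.0], [362.0, 192.0], [366.0, 189.0], [396.0, 204.0], [400.0, 200.0], [401.0, 206.0], [405.0, 202.0]]
[[434.0, 292.0], [429.0, 342.0], [471.0, 292.0], [465.0, 342.0], [214.0, 292.0], [219.0, 342.0], [177.0, 292.0], [183.0, 342.0]]
```

View pics/tips.png

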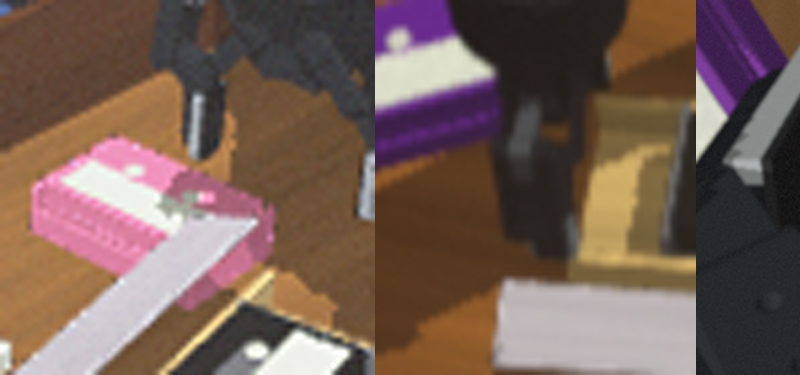

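Run:
```python
from fit import *
s=get_state()
W=np.eye(4);W[:3,:3]=Ro.from_rotvec(s['eef_rot']).as_matrix();W[:3,3]=s['position']
fs={c:grab_frame(c) for c in('scene','side')};f=grab_frame('wrist')
def r(t,use=(1,1,1)):
    w=(W@np.r_[t,1])[:3][None]
    return np.r_[use[0]*(proj(fs['scene'],w)[0]-[241,222]),use[1]*(proj(fs['side'],w)[0]-[368,189.5]),use[2]*(proj(f,t[None],f['T_tool_cam'])[0]-[456,312])]
for u in((1,1,1),(1,1,0),(1,0,1),(0,1,1)):
    q=least_squares(r,[.05,0,-.03],args=(u,));print(u,np.round(q.x,4),np.round(r(q.x),1))
a=cv2.imread('pics/w2.png')[280:480,120:520]
cv2.imwrite('pics/tipw.png',cv2.resize(a,None,fx=2,fy=2,interpolation=2))
a=cv2.imread('pics/s1.png')[130:230,330:440]
cv2.imwrite('pics/tips2.png',cv2.resize(a,None,fx=6,fy=6,interpolation=2))
```

```text
(1, 1, 1) [ 0.0503 -0.0044 -0.0442] [ 4.6  1.9 -2.2  1.1 -0.4  1.1]
(1, 1, 0) [ 0.0475  0.006  -0.0446] [  0.4   0.6   0.7  -0.4 -10.   25.2]
(1, 0, 1) [ 0.051  -0.0035 -0.0425] [ 4.3  2.5 -2.3  1.4 -0.2  0.8]
(0, 1, 1) [ 0.0472 -0.0094 -0.0525] [ 6.5 -1.  -1.9 -0.4 -0.2  0.1]
```

View pics/tipw.png

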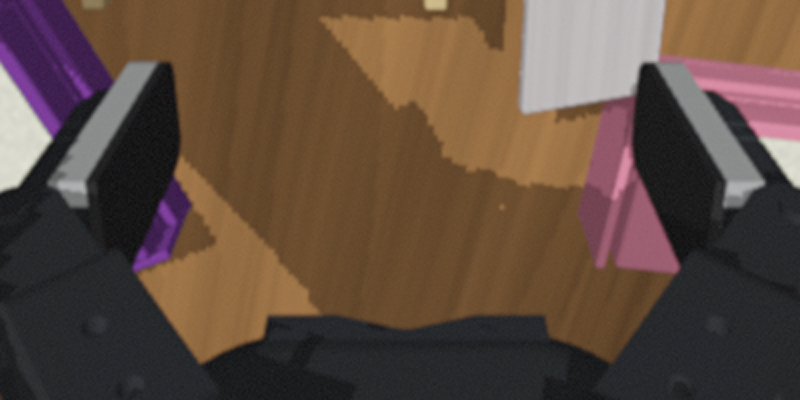

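View pics/tips2.png

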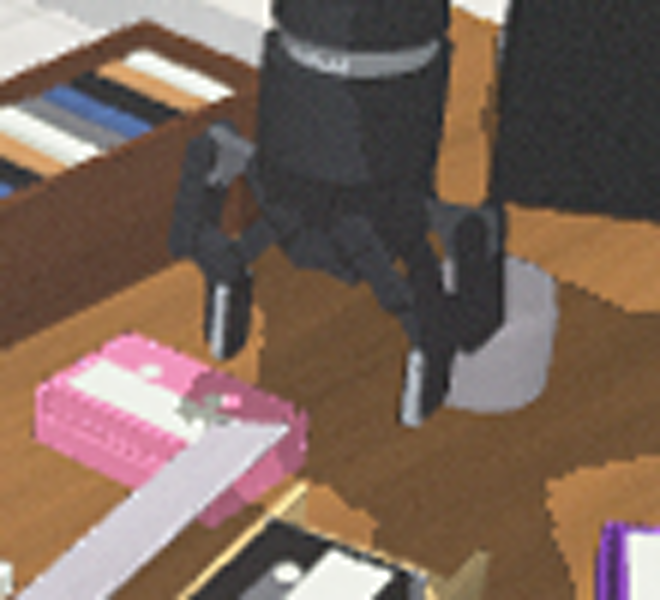

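The open tips show about 30 mm higher than the text's 13 mm setback implies. Scene, side and wrist views all agree on this, with bar-finger tip pixels scene (241,222) and side (368,190). I'll let light contact with the bar settle it.

Run:
```python
from fit import *
f0=get_state()['contact_force']
hit=move_l(pos(V0,(.037,-.190,.030)),.03,until_force=3.5)
s=get_state();print(hit,s['clock'],s['position'],s['contact_force']-f0,s['wrist_torque'],s['finger_gap'])
for c in('side','scene','wrist'):f=grab_frame(c);save(c+'2',f['img'])
a=cv2.imread('pics/side2.png')[150:250,310:440];b=cv2.imread('pics/scene2.png')[170:270,210:310]
cv2.imwrite('pics/t2.png',np.hstack([cv2.resize(x,None,fx=3.4,fy=3.4,interpolation=2) for x in (a,b)]))
```

```text
True 7.85 [ 0.54077121 -0.16547484  0.04589169] [-0.49085703  0.58027252  5.44793196] [ 0.11250534 -0.12739934  0.01821141] 0.9963285949150283
```

View pics/t2.png

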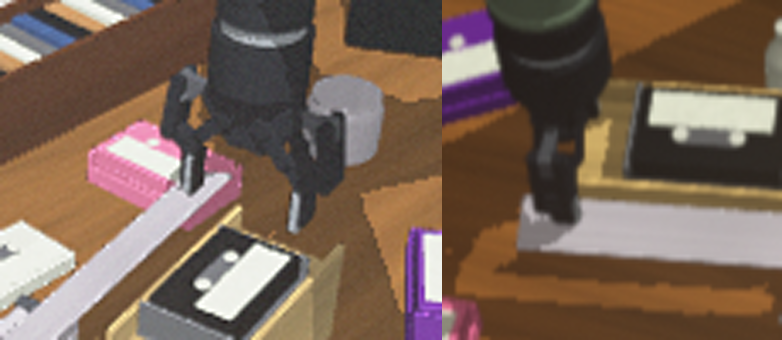

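View pics/wrist2.png

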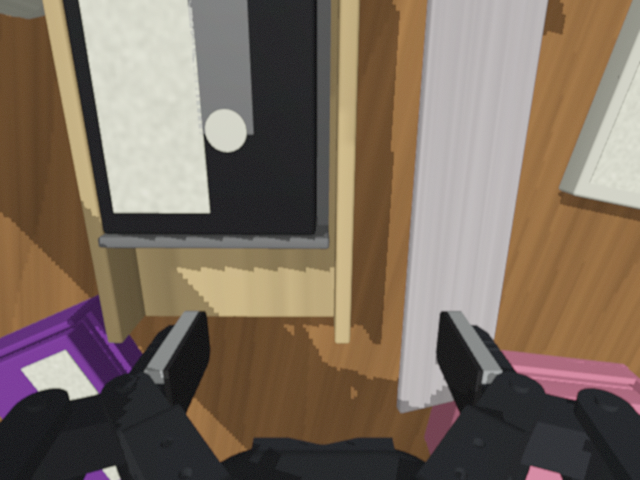

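Run:
```python
from fit import *
f0=np.array([1.03,-.76,.5])
for z in (.040,.036,.033,.031,.029):
    h=move_l(pos(V0,(.037,-.190,z)),.03,until_force=8)
    s=get_state();print(z,h,round(s['clock'],2),np.round(s['position'],4),np.round(s['contact_force']-f0,1))
    if (s['contact_force']-f0)[2]>16: break
for c in('side','scene','wrist'):f=grab_frame(c);save(c+'3',f['img'])
a=cv2.imread('pics/side3.png')[150:300,290:440];b=cv2.imread('pics/scene3.png')[170:270,220:340]
cv2.imwrite('pics/t3.png',np.hstack([cv2.resize(x,None,fx=k,fy=k,interpolation=2) for x,k in ((a,2.667),(b,4))])[:,:800])
```

```text
0.04 False 8.33 [ 0.5411 -0.166   0.041 ] [-4.4  0.4  8.6]
0.036 False 8.62 [ 0.5407 -0.1663  0.037 ] [-5.9  0.  10. ]
0.033 False 8.87 [ 0.5403 -0.1665  0.0341] [-7.8 -1.1 11. ]
0.031 False 9.12 [ 0.5396 -0.1666  0.0321] [-8.3 -1.6 12.7]
0.029 False 9.37 [ 0.5393 -0.1668  0.0304] [-10.5  -0.3  15. ]
```

View pics/t3.png

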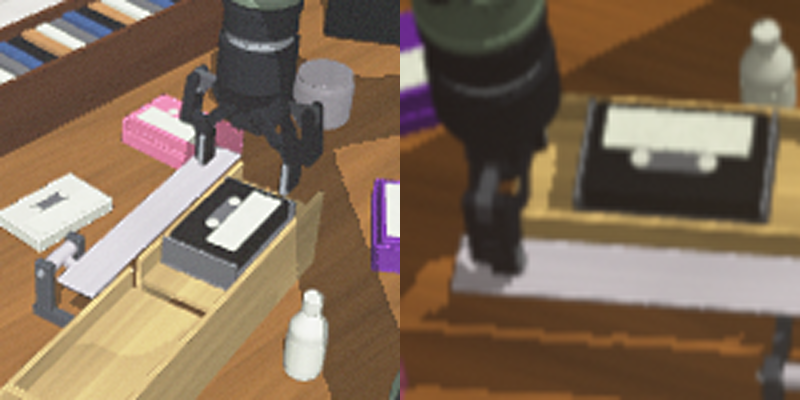

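View pics/wrist3.png

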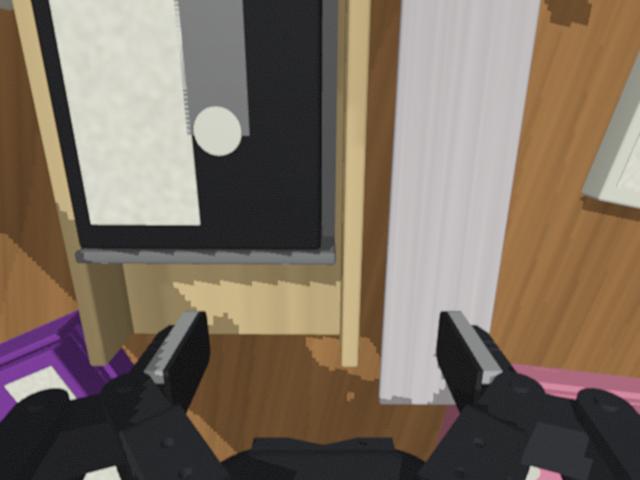

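Run:
```python
from fit import *
f0=np.array([1.03,-.76,.5])
for y in (-.17,-.15,-.13):
    move_l(pos(V0,(.037,y,.029)),.04)
    s=get_state();print(y,round(s['clock'],2),np.round(s['position'],4),np.round(s['contact_force']-f0,1))
for c in('side','scene','wrist'):f=grab_frame(c);save(c+'4',f['img'])
a=cv2.imread('pics/side4.png')[150:300,290:440];b=cv2.imread('pics/scene4.png')[170:270,220:340]
cv2.imwrite('pics/t4.png',np.hstack([cv2.resize(x,None,fx=k,fy=k,interpolation=2) for x,k in ((a,2.667),(b,4))])[:,:800])
```

```text
-0.17 10.17 [ 0.5403 -0.149   0.0315] [ 0.6 -3.   8.2]
-0.15 10.82 [ 0.5368 -0.1298  0.0316] [ 0.8 -5.9  9. ]
-0.13 11.47 [ 0.5327 -0.1103  0.0316] [ 0.5 -6.7  9.1]
```

View pics/t4.png

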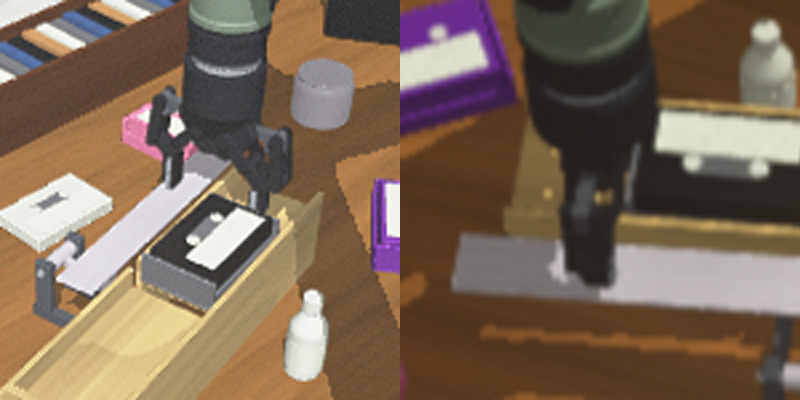

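View pics/wrist4.png

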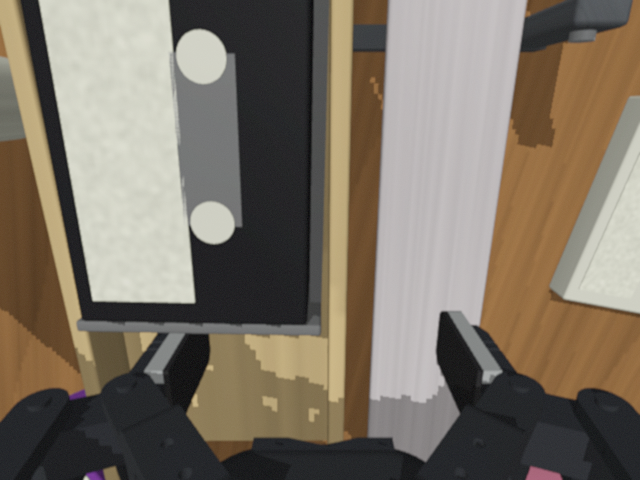

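```bash
cat > un.py <<'E'
from fit import *
def rear(f,s,us,z=.1):
    T=np.eye(4);T[:3,:3]=Ro.from_rotvec(s['eef_rot']).as_matrix();T[:3,3]=s['position'];T=T@f['T_tool_cam']
    V=V0
    for u in us:
        dd=T[:3,:3]@np.array([(u[0]-f['cx'])/f['fx'],(u[1]-f['cy'])/f['fy'],1]);P=T[:3,3]+dd*(z-T[2,3])/dd[2]
        c,s_=np.cos(V[2]),np.sin(V[2]);q=P[:2]-V[:2];print(np.round([c*q[0]+s_*q[1],-s_*q[0]+c*q[1]],4))
    c,s_=np.cos(V[2]),np.sin(V[2]);q=s['position'][:2]-V[:2];print('tcp',np.round([c*q[0]+s_*q[1],-s_*q[0]+c*q[1]],4))
E
python3 - <<'E'
from un import *
f=grab_frame('wrist');s=get_state();rear(f,s,[(80,330),(318,330)])
h=move_l(pos(V0,(.037,-.13,.0270)),.03)
s=get_state();print(round(s['clock'],2),np.round(s['position'],4),np.round(s['contact_force']-[1.03,-.76,.5],1))
E
```

```text
[-0.0374 -0.1216]
[ 0.0381 -0.122 ]
tcp [ 0.0405 -0.1343]
11.92 [ 0.532  -0.1104  0.03  ] [-1.8 -5.4 15.3]
```

Run:
```python
from un import *
for y in (-.09,-.04,.018):
    move_l(pos(V0,(.034,y,.027)),.045)
    s=get_state();print(y,round(s['clock'],2),np.round(s['position'],4),np.round(s['contact_force']-[1.03,-.76,.5],1))
    f=grab_frame('side');save('side5_%d'%(1000*y),f['img'])
for c in('side','scene','wrist'):f=grab_frame(c);save(c+'5',f['img'])
rear(f,s,[])
a=cv2.imread('pics/side5.png')[150:300,290:440];b=cv2.imread('pics/side5_-40.png')[150:300,290:440]
cv2.imwrite('pics/t5.png',np.hstack([cv2.resize(x,None,fx=k,fy=k,interpolation=2) for x,k in ((b,2.667),(a,2.667))])[:,:800])
```

```text
-0.09 12.96 [ 0.5226 -0.0727  0.0301] [ 1.7 -7.6 10.9]
-0.04 14.27 [ 0.5122 -0.0239  0.0301] [ 1.1 -9.9 12.9]
0.018 15.76 [0.5004 0.033  0.03  ] [  1.1 -11.7  13.4]
tcp [0.0385 0.0125]
```

View pics/t5.png

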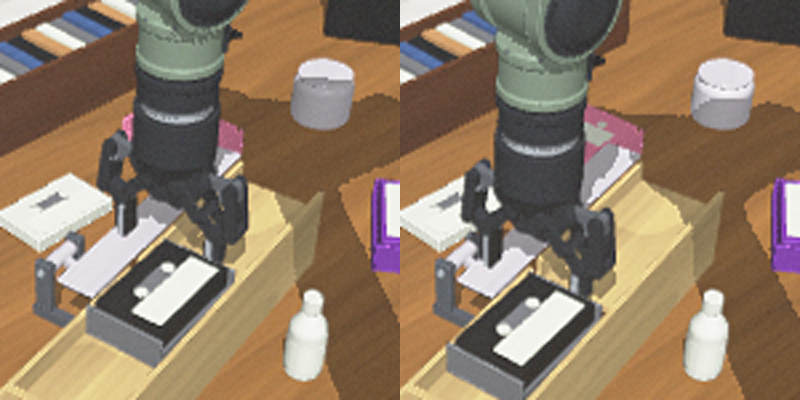

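View pics/wrist5.png

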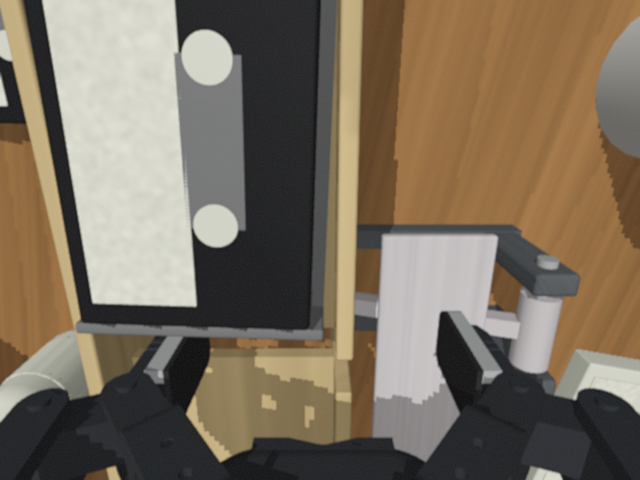

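Run:
```python
from un import *
def st(t):
    s=get_state();print(t,round(s['clock'],2));rear(None,s,[]);print(np.round(s['contact_force']-[1.03,-.76,.5],1));return s
move_l(pos(V0,(.034,.026,.027)),.04); st('push')
move_l(pos(V0,(.036,.0165,.027)),.04); st('back')
f=grab_frame('wrist');save('wrist6',f['img'])
move_l(pos(V0,(.036,.0165,.075)),.04); s=st('up')
f=grab_frame('side');save('side6',f['img'])
move_l(pos(V0,(.036,.0165,.20)),.12)
movep(pos(V0,(.036,-.03,.32)),rot(V0,1));sleep(.2);s=st('clear')
for c in('side','scene','wrist'):f=grab_frame(c);save(c+'7',f['img'])
np.savez('w7.npz',p=s['position'],r=s['eef_rot'])
a=cv2.imread('pics/side6.png')[150:330,290:440];b=cv2.imread('pics/side7.png')[150:330,290:440]
cv2.imwrite('pics/t6.png',np.hstack([cv2.resize(x,None,fx=2.66,fy=2.66,interpolation=2) for x in (a,b)])[:,:800])
```

```text
push 16.31Traceback (most recent call last):
  File "<stdin>", line 4, in <module>
  File "<stdin>", line 3, in st
  File "un.py", line 3, in rear
    T=np.eye(4);T[:3,:3]=Ro.from_rotvec(s['eef_rot']).as_matrix();T[:3,3]=s['position'];T=T@f['T_tool_cam']
                                                                                            ~^^^^^^^^^^^^^^
TypeError: 'NoneType' object is not subscriptable
```

The push itself was done; only my print helper failed. Continuing from there.

Run:
```python
from un import *
def st(t):
    s=get_state();c,n=np.cos(V0[2]),np.sin(V0[2]);q=s['position'][:2]-V0[:2]
    print(t,round(s['clock'],2),np.round([c*q[0]+n*q[1],-n*q[0]+c*q[1],s['position'][2]],4),np.round(s['contact_force']-[1.03,-.76,.5],1));return s
st('push')
move_l(pos(V0,(.036,.0165,.027)),.04); st('back')
f=grab_frame('wrist');save('wrist6',f['img'])
move_l(pos(V0,(.036,.0165,.075)),.04); s=st('up')
f=grab_frame('side');save('side6',f['img'])
move_l(pos(V0,(.036,.0165,.20)),.12)
movep(pos(V0,(.036,-.03,.32)),rot(V0,1));sleep(.2);s=st('clear')
for c in('side','scene','wrist'):f=grab_frame(c);save(c+'7',f['img'])
np.savez('w7.npz',p=s['position'],r=s['eef_rot'])
a=cv2.imread('pics/side6.png')[150:330,290:440];b=cv2.imread('pics/side7.png')[150:330,290:440]
cv2.imwrite('pics/t6.png',np.hstack([cv2.resize(x,None,fx=2.66,fy=2.66,interpolation=2) for x in (a,b)])[:,:800])
```

```text
push 16.31 [0.0386 0.0212 0.03  ] [ 1.  -9.4 14.3]
back 16.7 [0.0385 0.0213 0.0298] [-9.6 14.4 25.2]
up 18.1 [0.0358 0.0166 0.0748] [-0.6  0.6 -0.4]
clear 20.12 [ 0.0352 -0.0293  0.3184] [-1.   1.3 -0.8]
```

View pics/t6.png

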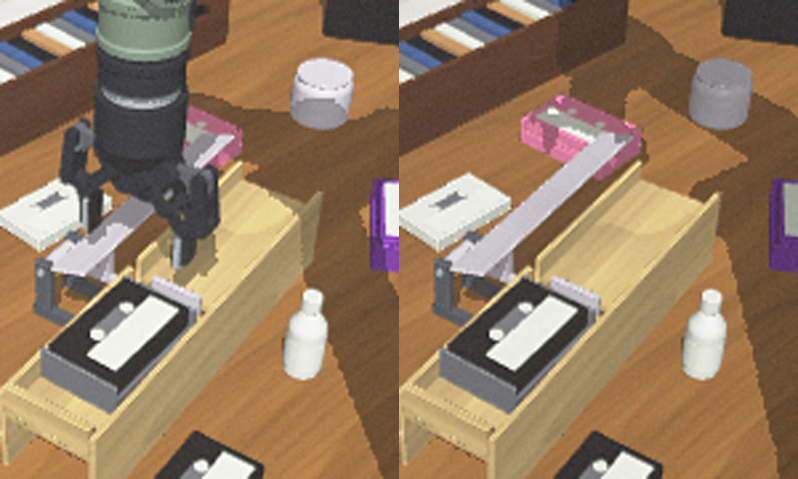

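View pics/wrist7.png

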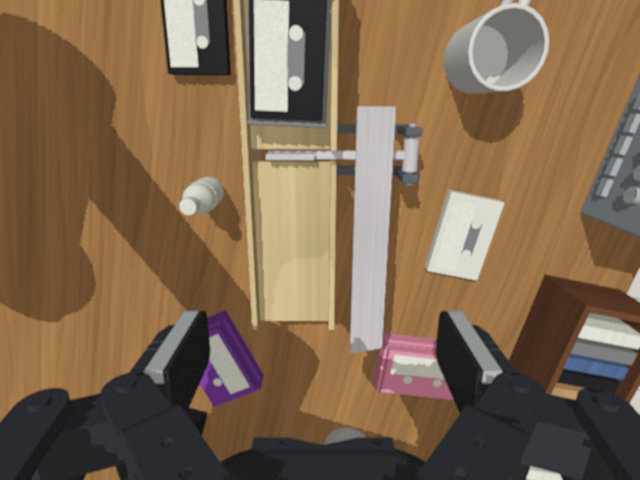

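View pics/scene7.png

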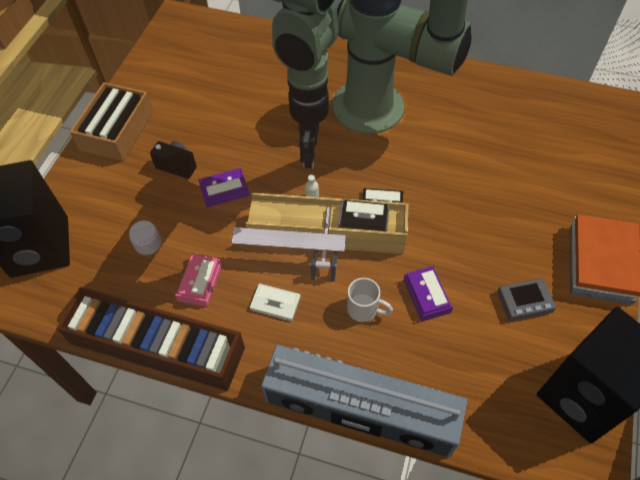

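Run:
```python
from un import *
f=grab_frame('wrist');s=get_state()
print('rear z=.1');rear(f,s,[(249,124),(325,124)])
print('blade z=.083');rear(f,s,[(266,156),(318,156)],.083)
print('bar inner corners z=.1003');rear(f,s,[(357,107),(351,353)],.1003)
sign_off();print(get_state()['clock'])
```

```text
rear z=.1
[-0.0365  0.0336]
[0.0371 0.0336]
tcp [ 0.0357 -0.0296]
blade z=.083
[-0.0238  0.001 ]
[0.03  0.001]
tcp [ 0.0357 -0.0296]
bar inner corners z=.1003
[0.0677 0.0493]
[ 0.0682 -0.2248]
tcp [ 0.0357 -0.0296]
the job is handed in; nothing more can be done
the job is handed in; nothing more can be done
```

The job is done and handed in. One fingertip held the push bar down at about 9–15 N while the other finger slid the rack along the chute and past the gate. Then I lifted straight off and moved clear.

- **Final position:** The rack's rear end is about 33 mm past the gate line and square in the trough.
- **Gate:** The blade and the push bar measure back at their shut positions.
- **Surroundings:** The robot is clear, and I saw none of the other things moved. The clock read about 20 s of the 40 s.

Two things did not go as expected:

- **Fingertip height:** The open fingertips sat about 49 mm behind the reported TCP, where the text implied 13 mm. All three camera views showed it and contact with the bar confirmed it, so I worked by contact force.
- **Backing off:** The short move back before release did not happen; friction held the tip on the bar and the force briefly reached about 25 N vertical. The rack stayed clear of the gate and the lift-off was clean.

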